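# Return the read tube to its rack and show the next one to the code scanner

### The arm

A 7-joint arm with a two-finger parallel gripper is mounted at the origin on the work surface; the furniture and walls round the work are solid. World frame = base frame: x ahead of the robot, y to its left, z up, the work surface at z = 0. Lengths are in m, angles in rad, forces in N, time in s.
With the tool pointing down it reaches from about 0.425 to 0.875 m from the base axis. Payload 9.9 kg.
Tool frame: the origin (TCP) lies on the centre line of the jaws, within the pads' length; the fingertips stand 14 mm ahead of it and the grasp point (between the pads) lies 5 mm behind it; z points along the fingers, y is the line along which they close (so a half turn about z gives the same grasp; the last joint's range is limited). The gripper opens to 85 mm and grips with 20 to 120 N. Pads are 22 mm wide; open, the fingers measure 114 mm over their backs; the gripper's body (76 mm by 85 mm) begins 54 mm behind the grasp point. The pads swing forward as they close: fully open they stand 13 mm farther back than shut.
Start: joints at [-1.339, 0.576, 0.025, 1.437, -0.015, 1.129, -0.057], TCP at [0.21, 0.642, 0.245] pointing down, gripper open.
Joint ranges: [-2.76, 2.76], [-0.34, 2.15], [-1.52, 1.57], [0.19, 2.46], [-1.09, 4.23], [0.17, 1.99], [-2.82, 2.82]. Speed limits (rad/s): [2.22, 2.22, 3.01, 3.01, 3.14, 3.14, 3.14].

### API

Orientations are given as a rotation vector (axis times angle).
In Python, from rig import manip gives the robot as it stands.
- The arm moves only by the tool arm_command, never from a script. Its argument "series" is text: rows parted by semicolons, each of 4 numbers parted by spaces: the shift along the tool's x, y, z in units of 7.5 cm (1.0 is 7.5 cm), then the turn about the tool's z in units of pi/2 rad (1.0 is pi/2 rad). A call has 1 to 8 rows; each row shifts and turns the commanded pose from where the row before left it, along the tool's axes as they then stand; what a row does not reach is not made up. A row lasts 1/12 s, in which the tool goes at most 41.7 mm and 7.16 degrees, less where a joint would pass 70% of its speed; a pose out of reach is approached as far as the arm can. A call with a number of a shift or a turn outside -1 to 1 is refused whole. A call with a gripper value outside its range is refused whole. "gripper" is the closure, from -1 (fully open) to 1 (shut), set as the call begins (left out, the last holds). The fingers move at their own pace and stop on an object; "grip_force" is the grip in N (left out, the last holds). Time passes only in rows, so rows that do not move let the fingers close. It gives the time, the measured TCP pose, the force, the opening and the grip force at its end, in the units of the state.
- manip.get_obs(): the state, without advancing time (a new reading comes with each control period).
- manip.snapshot(name): name is "side" or "top"; returns the picture (420x560x3 uint8, blue, green, red); there is no depth.
- manip.camera_info(name): a dict with "mtx" (3x3 intrinsics, pixels), "k1" (the pictures are not rectified: a ray, as slopes to the right and down, at radius r is drawn at 1 + k1 r^2 times it, then the intrinsics apply), "extrinsics" (4x4, takes a point from world to camera coordinates). Camera axes: x right, y down, z forward; pixel columns grow to the right and rows downward; lengths in m; the calibration is good to about 2 mm. A picture is of the moment at which its call begins. camera_info takes no time and is no camera call.
- manip.hand_in(): hands the job in; it is judged then, once.
The state is a dict: "clock": time; "q": joint angles; "qvel": joint speeds; "joint_efforts": joint torques, N m; "position": TCP position; "tool_rot": TCP orientation; "ft_force": force on the tool from outside, world axes, zero at the start; "moment": the same for the moment, N m; "grip_width": opening from 0.0 (shut) to 1.0 (fully open); "finger_force": force on a finger pad.
Only numpy, scipy, OpenCV 4.12 (cv2) and the standard library are available. Lean on these libraries where they do the work, as an engineer would, in place of code of your own. Each camera call takes 0.05 s, during which the arm holds its last target. There are 200 camera calls.

### The job

A tasting set of metal tubes is being checked at the code scanner. The blue-capped tube has been read and stands on the table: put it back all the way down in the empty hole of the walnut rack and let go of it; then draw the red-capped tube out of the rack, turn it so that the code on its base squarely faces the middle of the scanner's window from about 5 cm away, and finish while still holding it there, motionless, with nothing but the gripper touching it. Do not tilt or shift the scanner, and leave the other tubes and the other things on the table where they are.

Things in the scene. Friction and masses are not known exactly. Their poses are not given: they have to be found in the camera images.
- tube_blue: Aluminium tube with blue screw cap, 28 mm in diameter over its whole length (cap included), 132 mm long, about 90 g, rigid. It starts standing free on the table. Origin: centre of its flat base; z runs along the tube to the cap. The cap is the top 34 mm; the foot's edge is bevelled by 2 mm.
- tube_red: Same kind of tube with a red cap, standing in one of the rack's holes. Origin: centre of its base; z runs along the tube to the cap.
- tube_red_base (a point): Centre of the red-capped tube's flat base, where the square code is stuck (white disc with black squares); z runs from the base to the cap, so the code looks along -z.
- tube_yellow: Same kind of tube with a yellow cap, standing in the rack; stays there. Origin: centre of its base, z to the cap.
- tube_green: Same kind of tube with a green cap, standing in the rack; stays there. Origin: centre of its base, z to the cap.
- tube_black: Same kind of tube with a black cap, standing in the rack; stays there. Origin: centre of its base, z to the cap.
- rack: Walnut block, fixed to the table, 64 mm (its x) by 250 mm (its y) and 60 mm high, on a plinth 78 x 262 mm, 12 mm high. Five vertical blind holes in one row along its y, 48 mm apart, 30.5 mm wide, 40 mm deep, with 2 mm bevels at the mouth. Seated tubes stand 92 mm out of the top, their base 20 mm above the table. Origin: centre of the underside, z up.
- hole3 (a point): Centre of the mouth of the one empty hole, level with the rack's top (60 mm above the table; the hole's floor is 40 mm below); z up, y along the row of holes.
- scanner: Hands-free code scanner: round weighted foot of 108 mm diameter, fixed to the table, a short neck, and a black head (74 x 84 x 46 mm) in a yoke, 118 mm above the table, that tilts on a stiff hinge. Highest point about 190 mm above the table. Origin: centre of the foot's underside; its front looks along -x of this frame. The body frame does not tilt with the head.
- scanner_window (a point): Centre of the scanner's window, a dark pane with a round lens in the middle, on the front of the head about 150 mm above the table. z points straight out of the window, obliquely up (35 to 53 degrees from vertical, it varies) and over the table towards the left and the robot; y is level, across the window. The head's pane and bezel reach 37 mm along x and 42 mm along y from here.
- mug: Red mug, 82 x 112 x 94 mm, at the back left; stays. Origin: near the centre of its underside, z up.
- orange_sachet_2: Orange flat packet, 100 x 141 x 24 mm, lying at the back; stays. Origin: near the centre of its underside.
- gift_tags: Bundle of brown paper tags, 57 x 128 x 13 mm, lying on the left; stays. Origin: near the centre of its underside.

How it is judged:
On the way, in this order (a step that is already met when the one before it is completed fails the run):
1. the blue-capped tube stands fully down in the empty hole, released (horizontal distance between tube_blue and hole3 below 0.005 m and z of tube_blue in the frame of hole3 below -0.036 m and angle between tube_blue's own z axis and vertical below 0.12 rad and contact force between tube_blue and the fingers below 0.05 N), for 0.2 s.
2. the red-capped tube is held clear above the rack (height (world z) of tube_red_base above 0.065 m and contact force between tube_red and rack below 0.05 N and contact force between tube_red and the fingers above 0.5 N), for 0.1 s.
At the end, for the whole second after the job is handed in: Red-capped tube held still by the gripper alone, over 120 mm up, its code within 15 mm of the window's axis each way, 25 to 75 mm out, tube within 0.19 rad of the window's normal; blue-capped tube released in the empty hole, within 5 mm of centre, 36 mm deep, within 0.12 rad of upright (all of step 1 and x of tube_red_base in the frame of scanner_window between -0.015 and 0.015 m and y of tube_red_base in the frame of scanner_window between -0.015 and 0.015 m and z of tube_red_base in the frame of scanner_window between 0.025 and 0.075 m and angle between the z axis of tube_red_base and the z axis of scanner_window, either way round below 0.19 rad and height (world z) of tube_red_base above 0.12 m and linear speed of tube_red below 0.02 m/s and angular speed of tube_red below 0.15 rad/s and contact force between tube_red and the fingers above 0.5 N and contact force between tube_red and scanner below 0.05 N and contact force between tube_red and rack below 0.05 N); the arm keeps its last pose, push and grip.
It fails at once if the scanner's head is tilted or shifted (window moved by more than 6 mm) (distance of scanner_window from where it was at the start of the episode above 0.006 m).
It fails at once if another tube of the rack is moved by more than 10 mm (distance of any of tube_yellow, tube_green, tube_black from where it was at the start of the episode above 0.01 m).
It fails at once if the mug, the orange packet or the tags are moved by more than 15 mm (distance of any of mug, orange_sachet_2, gift_tags from where it was at the start of the episode above 0.015 m).
It also fails if it takes over 61 s, if anything falls off the work surface, if the arm or the gripper's body presses on something with over 40 N, if the wrist force passes 120 N, or if a joint passes its speed limit or range.

## Working session

There is one attempt and no reset: what is moved stays moved. The work goes in short steps, Python scripts to look and compute and a tool call to move; the robot and the scene stay as the last step left them, time stands still between calls to the robot, and variables do not carry over. Pictures are saved under pics/ and viewed, at most 10 in all, crops included, and the job is handed in when it is done.

Besides the shell and the picture viewer there is one more tool, called after "Request:" as a command line: name --argument value ..., lists and objects as JSON in quotes. arm_command: Moves the arm, as the interface text tells. Its arguments: {"type":"object","properties":{"series":{"type":"string"},"gripper":{"type":"number"},"grip_force":{"type":"number"}},"required":["series"]}

```bash
mkdir -p pics; python3 - <<'E'
from rig import manip
import cv2
for n in("side","top"):
    cv2.imwrite(f"pics/{n}0.png",cv2.resize(manip.snapshot(n),(800,600)))
    print(n,manip.camera_info(n))
print(manip.get_obs())
E
```

```text
side {'mtx': array([[442.81840262,   0.        , 281.40430061],
       [  0.        , 442.81840262, 211.41346988],
       [  0.        ,   0.        ,   1.        ]]), 'k1': 0.027452578533783273, 'extrinsics': array([[ 0.50196362, -0.86463403,  0.02098843, -0.17880218],
       [-0.6275817 , -0.38082636, -0.67905264,  0.49719594],
       [ 0.59512498,  0.32768777, -0.73378947,  0.71916844],
       [ 0.        ,  0.        ,  0.        ,  1.        ]])}
top {'mtx': array([[384.7346506 ,   0.        , 286.65637675],
       [  0.        , 384.7346506 , 208.68201027],
       [  0.        ,   0.        ,   1.        ]]), 'k1': -0.04304730209176886, 'extrinsics': array([[ 0.02639682, -0.99949093, -0.01791914,  0.12136123],
       [-0.99859104, -0.02553911, -0.04651546,  0.58499853],
       [ 0.04603414,  0.01912176, -0.99875684,  1.08163054],
       [ 0.        ,  0.        ,  0.        ,  1.        ]])}
{'clock': 0.1, 'q': array([-1.33880545,  0.57644488,  0.02482584,  1.43785589, -0.01499985,
        1.12901917, -0.05649165]), 'qvel': array([-0.00059423, -0.00137866,  0.00175088, -0.00230321,  0.00062514,
        0.00079276,  0.00229621]), 'joint_efforts': array([ 3.83849168e-03, -7.67303109e+01,  2.25694902e+00, -2.86613077e+01,
        1.57941860e-02,  8.53479607e-03,  1.00731498e-05]), 'position': array([0.20948862, 0.64123945, 0.24451927]), 'tool_rot': array([-4.93866041e-01, -3.10235265e+00,  2.40803749e-03]), 'ft_force': array([-0.43268779, -0.48977709, -0.32286   ]), 'moment': array([-0.01234888,  0.01207833, -0.01378078]), 'finger_force': 0.0, 'grip_width': 0.9983620193754809}
```

View pics/side0.png

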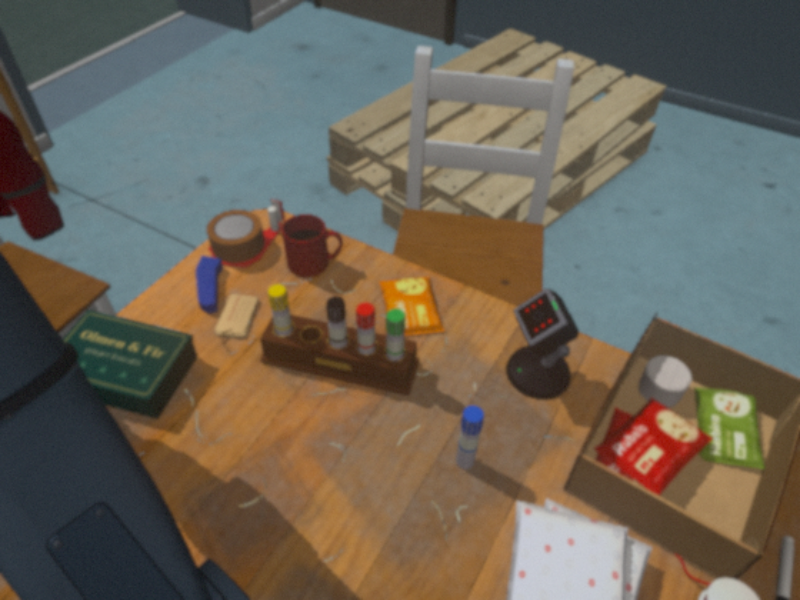

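View pics/top0.png

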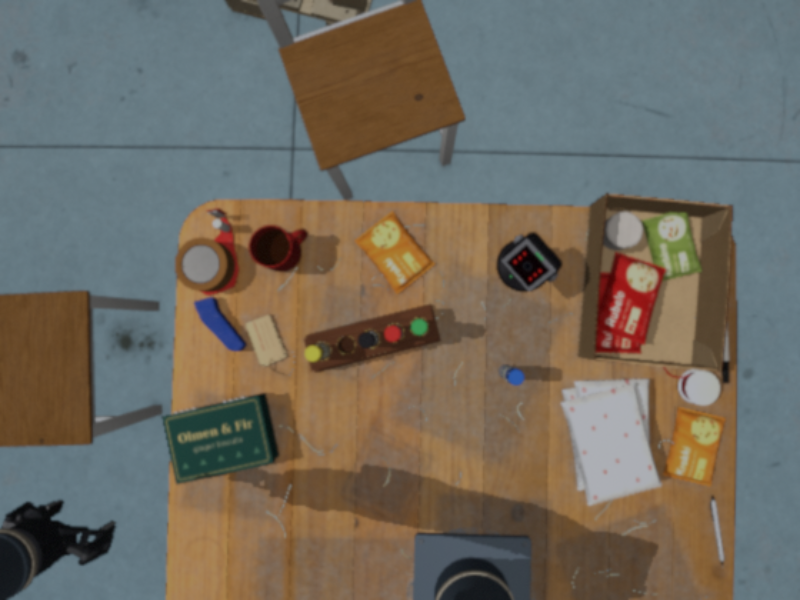

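The side view shows, at 800 px scale, the blue tube with its cap at (472,412) and foot at (466,462). The rack's cap tops run from yellow (278,290) to green (396,315), with the empty hole at (311,335), and the scanner window is at about (545,315). In the top view the blue cap is at (515,376), red at (393,333), the empty hole at (346,345) and the window at (530,263).

```bash
python3 - <<'E'
from rig import manip
import cv2
for n,(x,y,w,h),k in(("side",(175,190,240,150),3.3),("top",(200,150,200,125),4)):
    im=sum(manip.snapshot(n).astype(float) for _ in range(3))/3
    im=im.astype('uint8'); cv2.imwrite(f"pics/{n}_raw.png",im)
    c=cv2.resize(im[y:y+h,x:x+w],None,fx=k,fy=k,interpolation=cv2.INTER_CUBIC)
    for i in range(0,w,20): cv2.putText(c,str(x+i),(int((i+.5)*k),8),0,.3,(255,255,255),1);cv2.line(c,(int((i+.5)*k),10),(int((i+.5)*k),16),(255,255,255),1)
    for i in range(0,h,20): cv2.putText(c,str(y+i),(0,int((i+.5)*k)+3),0,.3,(255,255,255),1)
    cv2.imwrite(f"pics/{n}1.png",c)
E
```

```text
(no output)
```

View pics/side1.png

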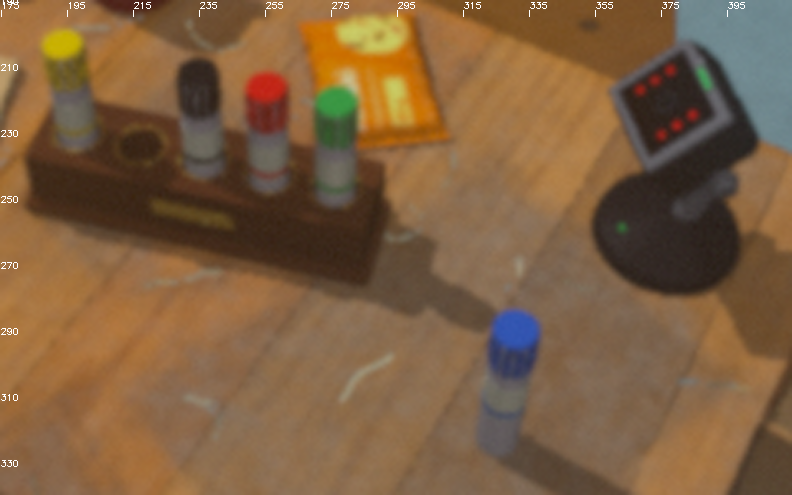

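View pics/top1.png

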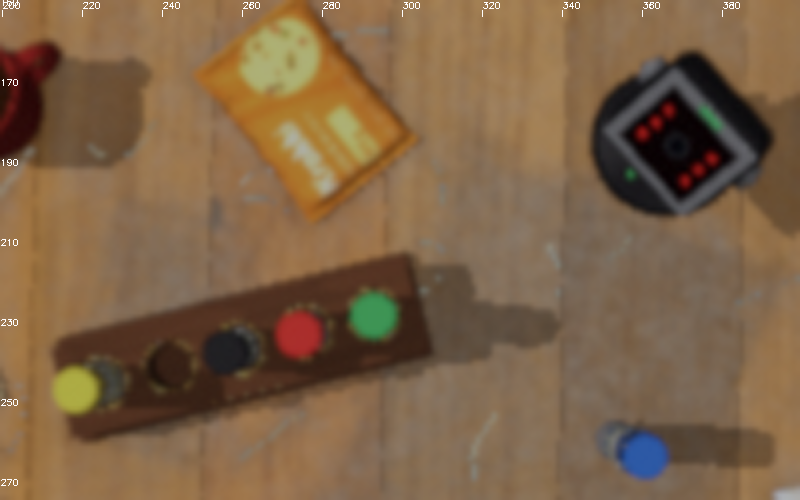

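The side crop gives the cap centres, the hole ellipse at crop (141,146), six scanner LEDs around (666,102) and the bezel corners. The top crop shows the same things, with the hole at (171,366), red at (299,334), blue at (643,456) and the lens at (677,145).

```bash
cat > h.py <<'E'
import numpy as np
from rig import manip
from scipy.optimize import least_squares
C={n:manip.camera_info(n) for n in("side","top")}
def proj(n,p):
    c=C[n];q=c["extrinsics"][:3,:3]@p+c["extrinsics"][:3,3];s=q[:2]/q[2]
    s=s*(1+c["k1"]*(s@s));return c["mtx"][:2,:2]@s+c["mtx"][:2,2]
def tri(s,t):
    r=least_squares(lambda p:np.r_[proj("side",p)-s,proj("top",p)-t],[.5,0,.1]);return r.x,np.abs(r.fun).max()
S=lambda p:np.array([175,190])+(np.array(p)+.5)/3.3-.5
T=lambda p:np.array([200,150])+(np.array(p)+.5)/4-.5
E
python3 - <<'E'
from h import *
np.set_printoptions(precision=4,suppress=True)
P=dict(blue=((516,328),(643,456)),yellow=((63,44),(76,390)),black=((198,73),(227,352)),red=((268,87),(299,334)),green=((337,102),(374,316)),hole=((141,146),(171,366)),lens=((663,103),(677,145)),
l1=((640,90),(642,134)),l2=((655,80),(656,122)),l3=((671,70),(669,110)),l4=((661,135),(685,182)),l5=((677,125),(698,170)),l6=((693,115),(712,159)),
cT=((688,43),(676,70)),cL=((614,92),(606,131)),cB=((651,170),(683,214)),cR=((735,113),(756,155)))
R={}
for k,(s,t) in P.items():
    R[k],e=tri(S(s),T(t)); print(k,R[k],round(e,2))
caps=np.array([R[k] for k in("yellow","black","red","green")]);i=np.array([-2,0,1,2])
fx,fy=np.polyfit(i,caps[:,0],1),np.polyfit(i,caps[:,1],1);print("hole3 from caps",np.polyval(fx,-1),np.polyval(fy,-1),"pitch",np.hypot(fx[0],fy[0]),"row yaw",np.arctan2(fy[0],fx[0]))
for ks in(["l%d"%j for j in range(1,7)],["cT","cL","cB","cR"]):
    A=np.array([R[k] for k in ks]);c=A.mean(0);n=np.linalg.svd(A-c)[2][2];n*=np.sign(n[2]);print(c,n,"tilt",np.degrees(np.arccos(n[2])),"az",np.degrees(np.arctan2(n[1],n[0])))
u=R["l3"]-R["l1"]; v=R["l4"]-R["l1"]
for a,b in(("l1","l3"),("l4","l6"),("l1","l4"),("l3","l6"),("cT","cL"),("cL","cB"),("cB","cR"),("cR","cT")):
    d=R[b]-R[a];print(a,b,d,np.linalg.norm(d))
E
```

```text
blue [ 0.443  -0.0574  0.1312] 0.7
yellow [0.4756 0.3001 0.1521] 0.35
black [0.5014 0.2072 0.1514] 0.09
red [0.5145 0.1615 0.1514] 0.56
green [0.5267 0.1154 0.1515] 0.45
hole [0.4881 0.2537 0.0605] 0.15
lens [ 0.6376 -0.0698  0.1518] 0.02
l1 [ 0.6452 -0.0502  0.146 ] 0.55
l2 [ 0.6519 -0.0571  0.1536] 0.41
l3 [ 0.6588 -0.064   0.1609] 0.54
l4 [ 0.6156 -0.0774  0.146 ] 0.46
l5 [ 0.6227 -0.0842  0.1529] 0.53
l6 [ 0.629  -0.0911  0.1607] 0.54
cT [ 0.6825 -0.0662  0.1669] 0.27
cL [ 0.6491 -0.0312  0.1293] 1.03
cB [ 0.5968 -0.0801  0.1314] 0.76
cR [ 0.6309 -0.1153  0.1751] 0.76
hole3 from caps 0.48854848700696796 0.2537382159844253 pitch 0.047909318475136214 row yaw -1.299899050180836
[ 0.6372 -0.0707  0.1534] [-0.4168  0.4445  0.7929] tilt 37.5444123439585 az 133.15434143038007
[ 0.6398 -0.0732  0.1507] [-0.3998  0.5049  0.765 ] tilt 40.094015165658746 az 128.37408072668683
l1 l3 [ 0.0136 -0.0139  0.0149] 0.024484923315429497
l4 l6 [ 0.0135 -0.0137  0.0147] 0.02421989698290165
l1 l4 [-0.0297 -0.0272  0.    ] 0.04025537964413773
l3 l6 [-0.0297 -0.0271 -0.0002] 0.040215744612382545
cT cL [-0.0334  0.0349 -0.0376] 0.06124802356955845
cL cB [-0.0524 -0.0489  0.0021] 0.0716679484896251
cB cR [ 0.0341 -0.0351  0.0437] 0.0656485280793746
cR cT [ 0.0516  0.0491 -0.0082] 0.07169928505603694
```

```bash
cat >> h.py <<'E'
from scipy.spatial.transform import Rotation as Ro
def state(show=True):
    o=manip.get_obs();M=Ro.from_rotvec(o["tool_rot"]).as_matrix();yaw=np.degrees(np.arctan2(M[1,1],M[0,1]))
    if show: print("t%.2f pos %s yaw %.2f tilt %.2f w %.3f F %s f %.1f"%(o["clock"],o["position"].round(4),yaw,np.degrees(np.arccos(min(1,-M[2,2]))),o["grip_width"],o["ft_force"].round(1),o["finger_force"]))
    return o["position"],yaw
def plan(way):
    """way: list of (x,y,z,yaw_deg); prints rows"""
    p,yaw=state();rows=[]
    for *t,ty in way:
        t=np.array(t);n=int(max(np.ceil(np.linalg.norm(t-p)/.0385),np.ceil(abs(ty-yaw)/6.9),1))
        step=(t-p)/n;dy=(yaw-ty)/n
        for _ in range(n):
            a=np.radians(yaw);ay=np.array([np.cos(a),np.sin(a),0]);az=np.array([0,0,-1]);ax=np.cross(ay,az)
            r=np.round(np.r_[np.array([ax@step,ay@step,az@step])/.075,dy/90],3)
            rows.append(r);p=p+.075*(r[0]*ax+r[1]*ay+r[2]*az);yaw-=90*r[3]
    for i in range(0,len(rows),8): print("; ".join(" ".join("%g"%v for v in r) for r in rows[i:i+8]))
E
python3 -c "
from h import *
plan([(.42,.35,.245,40),(.443,-.0574,.245,15.5)])"
```

```text
t0.40 pos [0.2096 0.6416 0.2452] yaw 71.90 tilt 0.02 w 1.005 F [-0.1 -0.3  0. ] f 0.0
-0.387 -0.282 0 0.035; -0.402 -0.261 0 0.035; -0.416 -0.238 0 0.035; -0.429 -0.215 0 0.035; -0.44 -0.191 0 0.035; -0.45 -0.167 0 0.035; -0.458 -0.142 0 0.035; -0.465 -0.116 0 0.035
-0.471 -0.091 0 0.035; -0.475 -0.065 0 0.035; -0.394 -0.299 0 0.025; -0.405 -0.283 0 0.025; -0.416 -0.267 0 0.025; -0.426 -0.25 0 0.025; -0.436 -0.233 0 0.025; -0.445 -0.216 0 0.025
-0.453 -0.199 0 0.025; -0.46 -0.181 0 0.025; -0.467 -0.162 0 0.025; -0.473 -0.144 0 0.025; -0.478 -0.125 0 0.025
```

Request:
arm_command --series "-0.387 -0.282 0 0.035; -0.402 -0.261 0 0.035; -0.416 -0.238 0 0.035; -0.429 -0.215 0 0.035; -0.44 -0.191 0 0.035; -0.45 -0.167 0 0.035; -0.458 -0.142 0 0.035; -0.465 -0.116 0 0.035" --gripper -1

```text
clock: 1.07
position: [0.3787, 0.4068, 0.2455]
tool_rot: [1.163, 2.918, 0.001]
ft_force: [0.9, -0.2, -0.8]
grip_width: 1.001
finger_force: 0.0
```

Request:
arm_command --series "-0.471 -0.091 0 0.035; -0.475 -0.065 0 0.035; -0.394 -0.299 0 0.025; -0.405 -0.283 0 0.025; -0.416 -0.267 0 0.025; -0.426 -0.25 0 0.025; -0.436 -0.233 0 0.025; -0.445 -0.216 0 0.025"

```text
clock: 1.73
position: [0.4324, 0.1262, 0.2456]
tool_rot: [1.646, 2.676, 0.001]
ft_force: [1.2, 0.5, 0.8]
grip_width: 1.002
finger_force: 0.0
```

Request:
arm_command --series "-0.453 -0.199 0 0.025; -0.46 -0.181 0 0.025; -0.467 -0.162 0 0.025; -0.473 -0.144 0 0.025; -0.478 -0.125 0 0.025; 0 0 0 0"

```text
clock: 2.23
position: [0.4428, -0.0644, 0.246]
tool_rot: [1.91, 2.49, -0.002]
ft_force: [1.0, 0.1, -0.1]
grip_width: 1.001
finger_force: 0.0
```

```bash
python3 -c "
from h import *
plan([(.443,-.0574,.245,15.5),(.443,-.0574,.095,15.5)])"
```

```text
t2.23 pos [ 0.4428 -0.0644  0.246 ] yaw 15.02 tilt 0.19 w 1.001 F [ 1.   0.1 -0.1] f 0.0
0.089 0.027 0.014 -0.005; 0 -0 0.5 -0; 0 -0 0.5 -0; 0 -0 0.5 -0; 0 -0 0.5 -0
```

Request:
arm_command --series "0 0 0 0; 0 0 0 0"

```text
clock: 2.4
position: [0.443, -0.0569, 0.2453]
tool_rot: [-1.898, -2.503, -0.001]
ft_force: [-0.2, 0.6, 0.2]
grip_width: 1.001
finger_force: 0.0
```

```bash
python3 -c "
from h import *
plan([(.443,-.0574,.245,15.5),(.443,-.0574,.095,15.5)])"
```

```text
t2.40 pos [ 0.443  -0.0569  0.2453] yaw 15.65 tilt 0.02 w 1.001 F [-0.2  0.6  0.2] f 0.0
-0.007 -0.002 0.004 0.002; 0 -0 0.5 -0; 0 -0 0.5 -0; 0 -0 0.5 -0; 0 -0 0.5 -0
```

It was only dynamics. I'll descend and grip.

Request:
arm_command --series "-0.007 0 0.25 0.002; 0 0 0.5 0; 0 0 0.5 0; 0 0 0.5 0; 0 0 0.25 0; 0 0 0 0; 0 0 0 0"

```text
clock: 2.98
position: [0.4428, -0.0566, 0.095]
tool_rot: [-1.899, -2.5, 0.002]
ft_force: [0.5, -0.0, 0.1]
grip_width: 1.004
finger_force: 0.0
```

Request:
arm_command --series "0 0 0 0; 0 0 0 0; 0 0 0 0; 0 0 0 0; 0 0 0 0; 0 0 0 0; 0 0 0 0; 0 0 0 0" --gripper 1 --grip_force 40

```text
clock: 3.65
position: [0.4432, -0.0578, 0.0961]
tool_rot: [1.902, 2.5, 0.001]
ft_force: [-2.5, -0.2, 11.1]
grip_width: 0.313
finger_force: 38.5
```

```bash
python3 -c "
from h import *
plan([(.443,-.0574,.24,15.5),(.4883,.2537,.24,15.5)])"
```

```text
t3.65 pos [ 0.4432 -0.0578  0.0961] yaw 15.46 tilt 0.05 w 0.313 F [-2.5 -0.2 11.1] f 38.5
0.002 -0 -0.48 -0; 0.002 -0 -0.48 -0; 0.002 -0 -0.48 -0; 0.002 -0 -0.48 -0; 0.426 0.187 0 -0; 0.426 0.187 0 -0; 0.426 0.187 0 -0; 0.426 0.187 0 -0
0.426 0.187 0 -0; 0.426 0.187 0 -0; 0.426 0.187 0 -0; 0.426 0.187 0 -0; 0.426 0.187 0 -0
```

Request:
arm_command --series "0 0 -0.3 0; 0 0 -0.48 0; 0 0 -0.5 0; 0 0 -0.5 0; 0 0 -0.5 0; 0 0 -0.3 0; 0 0 0 0"

```text
clock: 4.23
position: [0.445, -0.0582, 0.2934]
tool_rot: [1.899, 2.495, 0.009]
ft_force: [0.3, -0.1, -1.5]
grip_width: 0.316
finger_force: 40.1
```

Request:
arm_command --series "0.426 0.187 0 0; 0.426 0.187 0 0; 0.426 0.187 0 0; 0.426 0.187 0 0; 0.426 0.187 0 0; 0.426 0.187 0 0; 0.426 0.187 0 0; 0.426 0.187 0 0"

```text
clock: 4.9
position: [0.4825, 0.2201, 0.288]
tool_rot: [-1.902, -2.5, 0.001]
ft_force: [1.3, 0.3, -1.4]
grip_width: 0.314
finger_force: 40.0
```

Request:
arm_command --series "0.426 0.187 0 0; 0 0 0 0; 0 0 0 0; 0 0 0 0"

```text
clock: 5.23
position: [0.4877, 0.2522, 0.2879]
tool_rot: [-1.902, -2.5, 0.003]
ft_force: [-0.2, -0.0, -1.3]
grip_width: 0.317
finger_force: 40.0
```

```bash
python3 -c "
from h import *
state()
import cv2
for n,(x,y,w,h),k in (('side',(175,140,140,120),3),('top',(200,190,110,90),3.4)):
    cv2.imwrite('pics/b_%s.png'%n,cv2.resize(manip.snapshot(n)[y:y+h,x:x+w],None,fx=k,fy=k,interpolation=cv2.INTER_CUBIC))
a,b=cv2.imread('pics/b_side.png'),cv2.imread('pics/b_top.png')
H=max(a.shape[0],b.shape[0]);pad=lambda i:cv2.copyMakeBorder(i,0,H-i.shape[0],0,0,0)
c=np.hstack([pad(a),pad(b)]);cv2.imwrite('pics/b.png',c);print(c.shape,a.shape)
plan([(.4883,.2537,.29,15.5)])"
```

```text
t5.23 pos [0.4877 0.2522 0.2879] yaw 15.46 tilt 0.11 w 0.317 F [-0.2 -0.  -1.3] f 40.0
(360, 794, 3) (360, 420, 3)
t5.33 pos [0.488  0.2515 0.2886] yaw 15.36 tilt 0.05 w 0.316 F [-0.4 -0.  -1.3] f 40.0
0.028 0.012 -0.019 -0.002
```

View pics/b.png

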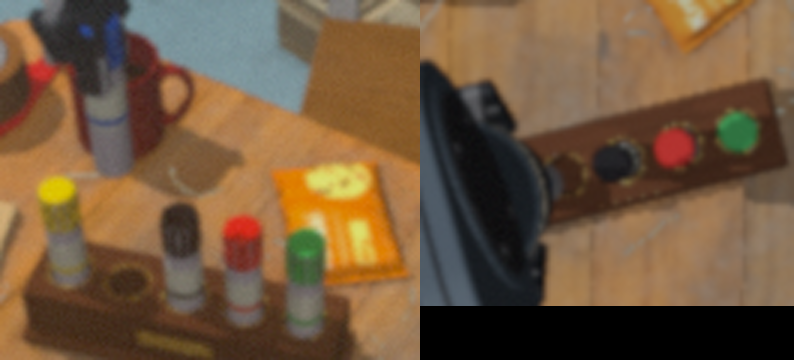

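The held tube hangs upright: foot centre at about (114,163) in the side crop, tube axis at crop x 118 at y 60. The hole is at (129,282), and the rack is undisturbed.

```bash
python3 -c "
from h import *
p,_=state(0)
for h in (-.095,-.05,0,.03): 
  q=(proj('side',p+[0,0,h])-[175,140]+.5)*3-.5;print(h,q.round(1))
print((proj('side',np.array([.4883,.2537,.06]))-[175,140]+.5)*3-.5)
plan([(.4883,.2537,.190,15.5)])"
```

```text
-0.095 [114.2 164.5]
-0.05 [108.1 118.3]
0 [100.8  63. ]
0.03 [96.1 27.5]
[127.83654422 282.90405316]
t5.33 pos [0.488  0.2515 0.2886] yaw 15.36 tilt 0.05 w 0.316 F [-0.4 -0.  -1.3] f 40.0
0.009 0.004 0.438 -0.001; 0.009 0.004 0.438 -0.001; 0.009 0.004 0.438 -0.001
```

Request:
arm_command --series "0.028 0.012 0.3 -0.001; 0 0 0.5 0; 0 0 0.5 0; 0 0 0.3 0; 0 0 0 0; 0 0 0 0; 0 0 0 0"

```text
clock: 5.92
position: [0.4895, 0.255, 0.1705]
tool_rot: [1.901, 2.5, 0.003]
ft_force: [-0.5, -0.5, -1.6]
grip_width: 0.316
finger_force: 39.9
```

```bash
python3 -c "
from h import *
plan([(.4883,.2537,.115,15.5)])"
```

```text
t5.92 pos [0.4895 0.255  0.1705] yaw 15.49 tilt 0.12 w 0.316 F [-0.5 -0.5 -1.6] f 39.9
-0.006 -0.01 0.37 -0; -0.006 -0.01 0.37 -0
```

Request:
arm_command --series "-0.01 -0.018 0.1 0; 0 0 0.1 0; 0 0 0.1 0; 0 0 0.1 0; 0 0 0 0"

```text
clock: 6.33
position: [0.4875, 0.2545, 0.1376]
tool_rot: [1.9, 2.502, 0.0]
ft_force: [2.1, 1.2, -3.5]
grip_width: 0.313
finger_force: 39.6
```

```bash
python3 -c "
from h import *
plan([(.4883,.2537,.115,15.5)])"
```

```text
t6.33 pos [0.4875 0.2545 0.1376] yaw 15.58 tilt 0.02 w 0.313 F [ 2.1  1.2 -3.5] f 39.6
-0.013 0.008 0.302 0.001
```

It has entered the hole with low force. I'll carry on down.

Request:
arm_command --series "0 0 0.1 0; 0 0 0.1 0; 0 0 0.08 0; 0 0 0.04 0; 0 0 0.02 0; 0 0 0 0; 0 0 0 0"

```text
clock: 6.92
position: [0.4876, 0.2545, 0.1158]
tool_rot: [-1.9, -2.501, -0.004]
ft_force: [-7.5, -2.2, 36.9]
grip_width: 0.32
finger_force: 44.5
```

```bash
python3 -c "
from h import *
state()"
```

```text
t6.92 pos [0.4876 0.2545 0.1158] yaw 15.54 tilt 0.14 w 0.320 F [-7.5 -2.2 36.9] f 44.5
```

Request:
arm_command --series "0 0 -0.04 0; 0 0 0 0; 0 0 0 0; 0 0 0 0; 0 0 0 0; 0 0 0 0; 0 0 0 0" --gripper -1

```text
clock: 7.5
position: [0.4872, 0.2542, 0.116]
tool_rot: [-1.9, -2.502, 0.001]
ft_force: [0.4, 1.1, 0.5]
grip_width: 0.999
finger_force: 0.0
```

Request:
arm_command --series "0 0 -0.2 0; 0 0 -0.4 0; 0 0 -0.5 0; 0 0 -0.5 0; 0 0 -0.3 0; 0 0 0 0; 0 0 0 0"

```text
clock: 8.08
position: [0.4877, 0.2546, 0.2598]
tool_rot: [1.9, 2.501, 0.004]
ft_force: [-0.4, 0.1, 0.0]
grip_width: 1.004
finger_force: 0.0
```

```bash
python3 -c "
from h import *
plan([(.5145,.1615,.26,15.5)])"
```

```text
t8.08 pos [0.4877 0.2546 0.2598] yaw 15.58 tilt 0.15 w 1.004 F [-0.4  0.1  0. ] f 0.0
-0.431 0.004 -0.001 0; -0.431 0.004 -0.001 0; -0.431 0.004 -0.001 0
```

Request:
arm_command --series "-0.431 0.004 0 0; -0.431 0.004 0 0; -0.431 0.004 0 0; 0 0 0 0; 0 0 0 0; 0 0 0 0"

```text
clock: 8.58
position: [0.5135, 0.1614, 0.2575]
tool_rot: [-1.899, -2.5, 0.003]
ft_force: [-1.0, 1.4, -0.1]
grip_width: 0.999
finger_force: 0.0
```

```bash
python3 -c "
from h import *
import cv2
x,y,w,h=175,140,140,120
cv2.imwrite('pics/c.png',cv2.resize(manip.snapshot('side')[y:y+h,x:x+w],None,fx=4,fy=4,interpolation=cv2.INTER_CUBIC))
plan([(.5145,.1615,.115,15.5)])
for z in (.152,): print((proj('side',np.array([.4883,.2537,z]))-[x,y]+.5)*4-.5)"
```

```text
t8.63 pos [0.5135 0.162  0.2577] yaw 15.63 tilt 0.11 w 0.997 F [0.  0.2 0.1] f 0.0
-0.003 0.003 0.476 0; -0.003 0.003 0.476 0; -0.003 0.003 0.476 0; -0.003 0.003 0.476 0
[156.45888809 270.74784523]
```

View pics/c.png

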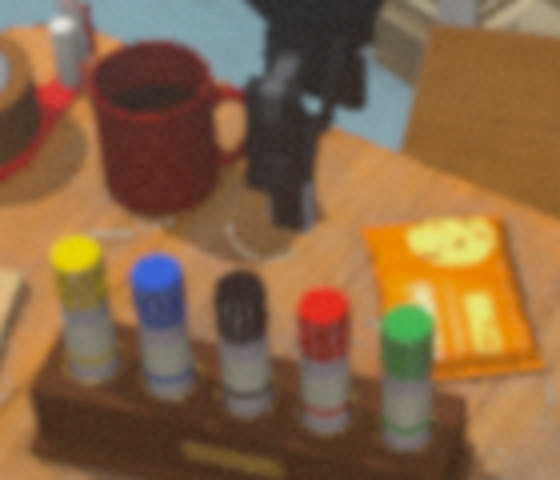

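The blue cap top is at (157,270), within a pixel of the seated prediction, so it is fully down. Next is the red tube.

Request:
arm_command --series "0 0.006 0.3 0; 0 0 0.5 0; 0 0 0.5 0; 0 0 0.4 0; 0 0 0.2 0; 0 0 0 0; 0 0 0 0"

```text
clock: 9.22
position: [0.5139, 0.162, 0.1156]
tool_rot: [-1.898, -2.502, 0.003]
ft_force: [-0.6, 0.0, -0.1]
grip_width: 1.003
finger_force: 0.0
```

Request:
arm_command --series "0 0 0 0; 0 0 0 0; 0 0 0 0; 0 0 0 0; 0 0 0 0; 0 0 0 0; 0 0 0 0; 0 0 0 0" --gripper 1 --grip_force 40

```text
clock: 9.88
position: [0.5148, 0.1613, 0.1171]
tool_rot: [1.9, 2.502, 0.002]
ft_force: [-1.8, 0.8, 7.3]
grip_width: 0.314
finger_force: 38.8
```

Request:
arm_command --series "0 0 -0.1 0; 0 0 -0.2 0; 0 0 -0.3 0; 0 0 -0.4 0; 0 0 -0.4 0; 0 0 -0.4 0; 0 0 -0.3 0; 0 0 -0.2 0"

```text
clock: 10.55
position: [0.5151, 0.1611, 0.2921]
tool_rot: [1.9, 2.5, 0.005]
ft_force: [0.6, 0.2, -1.1]
grip_width: 0.315
finger_force: 39.5
```

```bash
python3 -c "
from h import *
plan([(.48,.0,.29,42.5)])"
```

```text
t10.55 pos [0.5151 0.1611 0.2921] yaw 15.54 tilt 0.19 w 0.315 F [ 0.6  0.2 -1.1] f 39.5
-0.389 -0.205 0.006 -0.06; -0.368 -0.241 0.006 -0.06; -0.343 -0.274 0.006 -0.06; -0.316 -0.306 0.006 -0.06; -0.286 -0.334 0.006 -0.06
```

```bash
python3 -c "
from h import *
plan([(.50,-.05,.29,42.5),(.50,-.05,.12,42.5)])"
```

```text
t10.55 pos [0.5151 0.1611 0.2921] yaw 15.54 tilt 0.19 w 0.315 F [ 0.6  0.2 -1.1] f 39.5
-0.443 -0.158 0.005 -0.05; -0.429 -0.192 0.005 -0.05; -0.413 -0.225 0.005 -0.05; -0.394 -0.257 0.005 -0.05; -0.372 -0.287 0.005 -0.05; -0.349 -0.315 0.005 -0.05; 0 -0 0.453 0; 0 -0 0.453 0
0 -0 0.453 0; 0 -0 0.453 0; 0 -0 0.453 0
```

Request:
arm_command --series "-0.443 -0.158 0 -0.05; -0.429 -0.192 0 -0.05; -0.413 -0.225 0 -0.05; -0.394 -0.257 0 -0.05; -0.372 -0.287 0 -0.05; -0.349 -0.315 0 -0.05; 0 0 0 0; 0 0 0 0"

```text
clock: 11.22
position: [0.4991, -0.0524, 0.2895]
tool_rot: [1.271, 2.872, -0.0]
ft_force: [-0.2, 0.3, -0.9]
grip_width: 0.317
finger_force: 39.6
```

Request:
arm_command --series "0 0 0.3 0; 0 0 0.5 0; 0 0 0.5 0; 0 0 0.5 0; 0 0 0.4 0; 0 0 0.1 0; 0 0 0 0; 0 0 0 0" --grip_force 20

```text
clock: 11.88
position: [0.5003, -0.0493, 0.1172]
tool_rot: [1.263, 2.876, 0.0]
ft_force: [-0.3, 0.3, 0.2]
grip_width: 0.316
finger_force: 39.6
```

```bash
python3 -c "
from h import *
plan([(.50,-.05,.096,42.5)])"
```

```text
t11.88 pos [ 0.5003 -0.0493  0.1172] yaw 42.59 tilt 0.03 w 0.316 F [-0.3  0.3  0.2] f 39.6
-0.004 -0.01 0.283 0.001
```

Request:
arm_command --series "0 0 0.15 0; 0 0 0.1 0; 0 0 0.04 0; 0 0 0.015 0; 0 0 0 0; 0 0 0 0" --gripper 1 --grip_force 20

```text
clock: 12.38
position: [0.5013, -0.0502, 0.0967]
tool_rot: [1.263, 2.872, 0.003]
ft_force: [-5.0, -0.1, 27.2]
grip_width: 0.315
finger_force: 42.4
```

```bash
python3 -c "
from h import *
state()"
```

```text
t12.38 pos [ 0.5013 -0.0502  0.0967] yaw 42.53 tilt 0.27 w 0.315 F [-5.  -0.1 27.2] f 42.4
```

Request:
arm_command --series "0.12 0 0 0; 0.12 0 0 0; 0.12 0 0 0; 0 0 0 0"

```text
clock: 12.72
position: [0.483, -0.0296, 0.0958]
tool_rot: [1.261, 2.872, 0.003]
ft_force: [-0.6, -1.7, 10.9]
grip_width: 0.317
finger_force: 40.6
```

```bash
python3 -c "
from h import *
import cv2
state()
x,y,w,h=270,200,140,150
im=manip.snapshot('side');cv2.imwrite('pics/d.png',cv2.resize(im[y:y+h,x:x+w],None,fx=4,fy=4,interpolation=cv2.INTER_CUBIC))"
```

```text
t12.72 pos [ 0.483  -0.0296  0.0958] yaw 42.57 tilt 0.31 w 0.317 F [-0.6 -1.7 10.9] f 40.6
```

View pics/d.png

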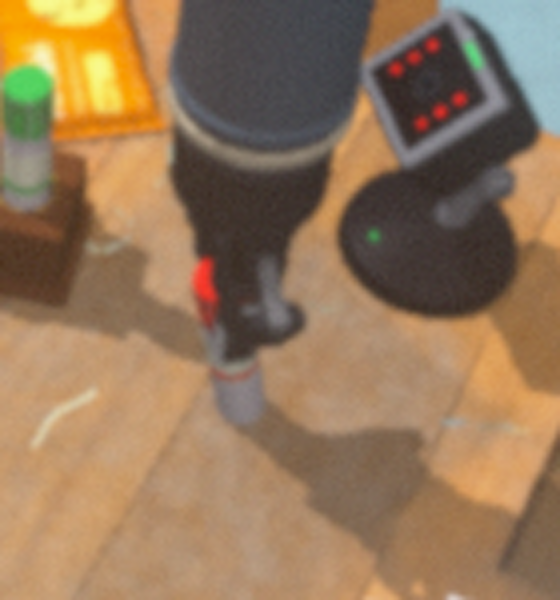

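The red tube leans: cap at (205,290), foot at about (240,405) in the crop. I'll compare this with upright and 15° predictions.

```bash
python3 -c "
from h import *
p,_=state(0)
n=np.array([-.676,.737,0])
for th in (0,5,10,15,20):
  t=np.radians(th);u=n*np.sin(t)+[0,0,np.cos(t)]
  f=lambda P:((proj('side',P)-[270,200]+.5)*4-.5).round(0)
  g=p+[0,0,.005]
  print(th,f(g-.1015*u),f(g+.03*u))"
```

```text
0 [206. 413.] [229. 276.]
5 [222. 410.] [224. 277.]
10 [237. 406.] [219. 279.]
15 [252. 402.] [214. 280.]
20 [267. 396.] [209. 282.]
```

Request:
arm_command --series "0.12 0 0.01 0; 0.12 0 0.03 0; 0.12 0 0.04 0; 0.12 0 0.05 0; 0.12 0 0.055 0; 0 0 0 0; 0 0 0 0"

```text
clock: 13.35
position: [0.4521, 0.004, 0.0811]
tool_rot: [1.262, 2.875, 0.003]
ft_force: [-1.7, 1.8, 7.7]
grip_width: 0.316
finger_force: 42.3
```

Request:
arm_command --series "0 0 -0.3 0; 0 0 -0.5 0; 0 0 -0.5 0; 0 0 -0.5 0; 0 0 -0.3 0; 0 0 0 0; 0 0 0 0; 0 0 0 0" --grip_force 60 --gripper 1

```text
clock: 14.02
position: [0.4507, 0.0033, 0.2371]
tool_rot: [1.263, 2.876, 0.001]
ft_force: [-0.4, 0.3, -1.3]
grip_width: 0.313
finger_force: 59.3
```

```bash
cat > look.py <<'E'
from h import *
import cv2,sys
p,yaw=state()
k=4;c=[]
for n,s in(("side",(100,150)),("top",(95,150))):
    o=np.round(proj(n,p+[0,0,-.03])).astype(int)-np.array(s)//2;im=manip.snapshot(n)
    cr=cv2.resize(im[o[1]:o[1]+s[1],o[0]:o[0]+s[0]],None,fx=k,fy=k,interpolation=cv2.INTER_CUBIC);c.append(cr);print(n,"origin",o)
    a=np.radians(yaw+90);nn=np.array([np.cos(a),np.sin(a),0])
    f=lambda P:((proj(n,P)-o+.5)*k-.5).round(0)
    for th in(25,30,35,40,45):
        t=np.radians(th);u=nn*np.sin(t)+[0,0,np.cos(t)];g=p+[0,0,.005];print(n,th,f(g-.1015*u),f(g+.0305*u))
cv2.imwrite(sys.argv[1],np.hstack(c))
E
python3 look.py pics/e.png
```

```text
t14.02 pos [0.4507 0.0033 0.2371] yaw 42.58 tilt 0.03 w 0.313 F [-0.4  0.3 -1.3] f 59.3
side origin [257 175]
side 25 [278. 357.] [184. 218.]
side 30 [294. 350.] [178. 221.]
side 35 [310. 342.] [173. 224.]
side 40 [325. 333.] [169. 227.]
side 45 [339. 323.] [164. 230.]
top origin [294 187]
top 25 [229. 249.] [185. 329.]
top 30 [240. 241.] [181. 332.]
top 35 [250. 233.] [178. 334.]
top 40 [260. 226.] [175. 337.]
top 45 [270. 220.] [172. 339.]
```

View pics/e.png

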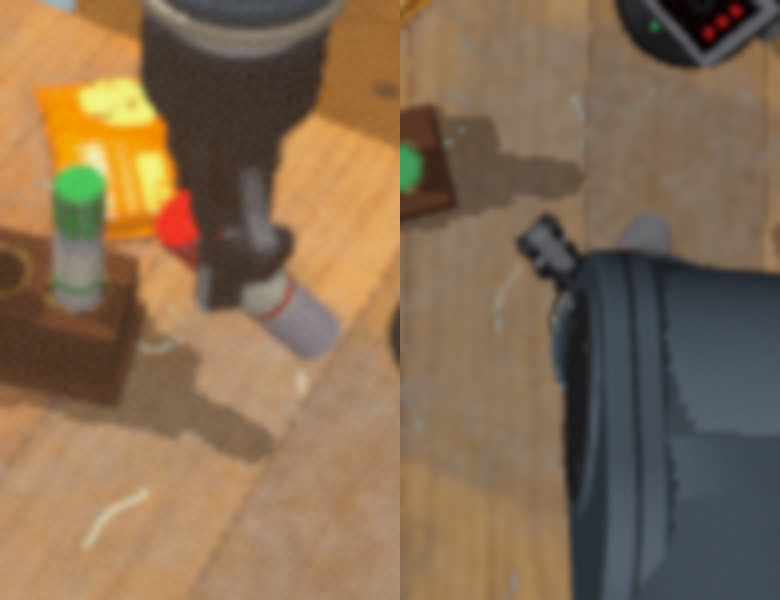

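The tube is tilted about 37° in the grip, with the foot centre at (320,341) in the side crop matching the 35–40° predictions. I'll move to the scanner, high first and then down.

```bash
python3 -c "
from h import *
plan([(.4507,.0033,.30,42.5),(.574,-.0016,.30,42.5),(.574,-.0016,.2663,42.5)])"
```

```text
t14.12 pos [0.4503 0.0032 0.2363] yaw 42.57 tilt 0.10 w 0.313 F [-0.4 -0.4 -0.9] f 59.3
-0.001 0.002 -0.425 0; -0.001 0.002 -0.425 0; -0.29 0.292 0 0; -0.29 0.292 0 0; -0.29 0.292 0 0; -0.29 0.292 0 0; -0 -0.001 0.45 0.001
```

Request:
arm_command --series "0 0 -0.425 0; 0 0 -0.425 0; -0.2 0.2 0 0; -0.3 0.3 0 0; -0.3 0.3 0 0; -0.25 0.25 0 0; -0.11 0.118 0 0; 0 0 0 0"

```text
clock: 14.78
position: [0.5762, -0.0017, 0.2985]
tool_rot: [-1.263, -2.875, 0.003]
ft_force: [-0.7, -0.5, -1.2]
grip_width: 0.315
finger_force: 59.5
```

Request:
arm_command --series "0 0 0 0; 0 0 0.15 0; 0 0 0.15 0; 0 0 0.1 0; 0 0 0.05 0; 0 0 0 0; 0 0 0 0; 0 0 0 0"

```text
clock: 15.45
position: [0.5745, -0.0017, 0.2676]
tool_rot: [1.263, 2.876, 0.001]
ft_force: [-0.5, -0.2, -0.6]
grip_width: 0.314
finger_force: 59.5
```

```bash
sed -i 's/-.03\]))/-.06]))/' look.py; python3 look.py pics/f.png; python3 -c "
from h import *
plan([(.574,-.0016,.2663,42.5)])"
```

```text
t15.45 pos [ 0.5745 -0.0017  0.2676] yaw 42.56 tilt 0.04 w 0.314 F [-0.5 -0.2 -0.6] f 59.5
side origin [288 135]
side 25 [272. 323.] [197. 170.]
side 30 [287. 316.] [191. 173.]
side 35 [302. 308.] [187. 176.]
side 40 [317. 299.] [182. 179.]
side 45 [330. 289.] [178. 182.]
top origin [297 134]
top 25 [237. 259.] [194. 311.]
top 30 [248. 249.] [191. 314.]
top 35 [259. 241.] [187. 317.]
top 40 [269. 232.] [184. 320.]
top 45 [279. 224.] [181. 323.]
t15.55 pos [ 0.5745 -0.0016  0.2676] yaw 42.57 tilt 0.05 w 0.311 F [ 0.9  0.4 -0.9] f 59.5
0.005 -0.005 0.017 0.001
```

View pics/f.png

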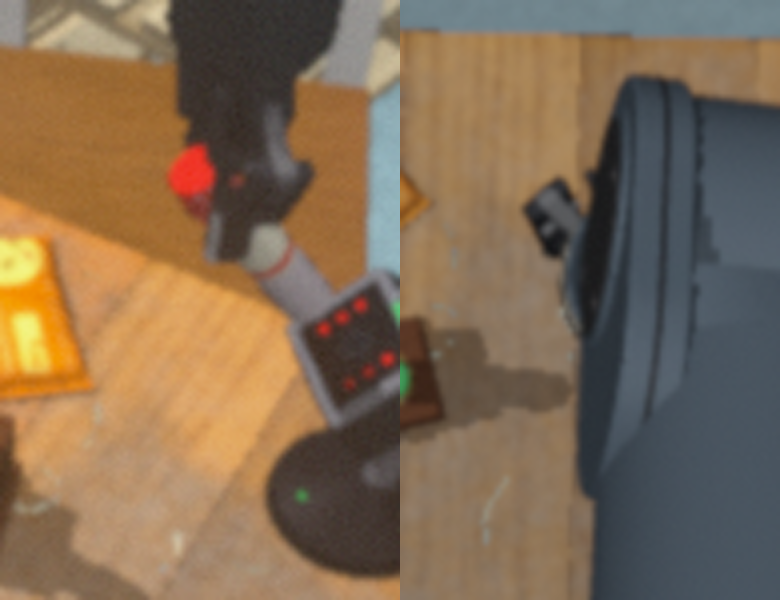

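The foot end is at about (311,303), matching a 38° tilt, and there is a visible gap to the window, whose LEDs centre at (355,344). I'll check numerically that the scanner hasn't moved.

```bash
python3 -c "
from h import *
print((proj('side',np.array([.6372,-.0707,.1534]))-[288,135]+.5)*4-.5)
p,y=state()
t=np.radians(37.5);a=np.radians(y+90);u=np.array([np.cos(a)*np.sin(t),np.sin(a)*np.sin(t),np.cos(t)])
b=p+[0,0,.005]-.1015*u
T=np.radians(38.3);A=np.radians(132.5);n=np.array([np.cos(A)*np.sin(T),np.sin(A)*np.sin(T),np.cos(T)]);yy=np.array([-np.sin(A),np.cos(A),0]);xx=np.cross(yy,n)
d=b-np.array([.637,-.07,.1515]);print(b,d@xx,d@yy,d@n)"
```

```text
[353.52589279 344.10822446]
t15.55 pos [ 0.5745 -0.0016  0.2676] yaw 42.57 tilt 0.05 w 0.311 F [ 0.9  0.4 -0.9] f 59.5
[ 0.61634495 -0.04714451  0.19207935] -0.0009750503308302333 -0.00021244928441805058 0.050938124364148435
```

The code sits within about 1 mm of the window axis, 51 mm out. I'll let it settle and hand in.

Request:
arm_command --series "0 0 0 0; 0 0 0 0; 0 0 0 0; 0 0 0 0"

```text
clock: 15.88
position: [0.5744, -0.0016, 0.2671]
tool_rot: [1.264, 2.876, -0.0]
ft_force: [0.2, -0.1, -2.3]
grip_width: 0.313
finger_force: 59.5
```

```bash
python3 -c "
from rig import manip
print(manip.hand_in())"
```

```text
the job is handed in; nothing more can be done
None
```

The job is handed in at about 16 s, with no verdict returned: the blue tube is seated and released in the empty hole, and the red tube is held still with its code about 5 cm from the scanner window, measured within about 1 mm of the window's axis and 1° of square.

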